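# Sieve the thread bushings out of the tripod knobs

## Robot

A 6-joint arm with a two-finger parallel gripper is mounted at the origin on the work surface. World frame = base frame: x ahead of the robot, y to its left, z up, the work surface at z = 0. Lengths are in m, angles in rad, forces in N, time in s.
With the tool pointing down it reaches from about 0.3 to 1 m from the base axis. Payload 5.1 kg.
Tool frame: the origin (TCP) lies between the finger pads; the fingertips stand arm.nose_length ahead of it and the grasp point (between the pads) lies 6 mm ahead of it (arm.nose_length is the distance from the TCP to the fingertips, in m); z points along the fingers, y is the line along which they close (so a half turn about z gives the same grasp; the last joint's range is limited). The gripper opens to 95 mm and grips with 3 to 60 N. Pads are 20 mm wide; open, the fingers measure 119 mm over their backs; the gripper's body (75 mm by 180 mm) begins 59 mm behind the grasp point.
Start: joints at [1.097, 0.124, 1.65, -0, 1.367, -0.083], TCP at [0.248, 0.601, 0.24] pointing down, gripper open.
Joint ranges: [-2.61, 2.61], [-1.02, 2.33], [0.03, 2.71], [-1.35, 4.49], [0.32, 2.68], [-2.91, 2.91]. Speed limits (rad/s): [2.57, 2.57, 3.14, 3.14, 3.14, 3.14].

## Interface

Orientations are given as a unit quaternion [w, x, y, z].
In Python, from station import arm gives the robot as it stands.
- The arm moves only by the shell command python3 shift.py [OPENING] [FORCE], which reads ROWS from standard input. ROWS is a JSON list of rows, 1 to 5 of them, each an object with the fields d (a list: dx, dy, dz in units of 20 mm), r (a list: a rotation vector rx, ry, rz in units of 0.1 rad); a field left out counts as zero; each row shifts and turns the commanded pose from where the row before left it, along the tool's axes as they then stand; what a row does not reach is not made up. A row lasts 1/12 s, in which the tool goes at most 0.0417 m and 0.125 rad, less where a joint would pass 70% of its speed; a pose out of reach is approached as far as the arm can. OPENING is the finger opening in m, set as the command begins (- or left out keeps the last). The fingers move at their own pace and stop on an object; FORCE is the grip in N (left out, the last holds). Time passes only in rows, so rows that do not move let the fingers close. It prints the time, the measured TCP pose, the force, the opening and the grip force at its end. Input that does not fit is refused with a message, and nothing moves.
- arm.state(): the state, without advancing time (a new reading comes with each control period).
- arm.get_image(name): name is "scene" or "top" or "wrist"; returns the picture (420x560x3 uint8, red, green, blue); there is no depth.
- arm.camera_model(name): a dict with "intrinsics" (3x3 intrinsics, pixels), "T" (4x4, takes a point from camera to world coordinates); the wrist camera has in their place "T_tool_cam" (4x4, takes a point from camera to tool coordinates, whose origin is the TCP and whose axes are the flange's). Camera axes: x right, y down, z forward; pixel columns grow to the right and rows downward; lengths in m; the calibration is good to about 2 mm. A picture is of the moment at which its call begins: read the wrist's pose just before it. camera_model takes no time and is no camera call.
- arm.hand_in(): hands the job in; it is judged then, once.
The state is a dict: "time": time; "q": joint angles; "joint_velocities": joint speeds; "tau": joint torques, N m; "tcp_pos": TCP position; "orientation": TCP orientation; "ft_force": force on the tool from outside, world axes, zero at the start; "wrist_torque": the same for the moment, N m; "width": finger opening in m; "finger_force": force on a finger pad.
Only numpy, scipy, OpenCV 4.12 (cv2) and the standard library are available. Lean on these libraries where they do the work, as an engineer would, in place of code of your own. Each camera call takes 0.05 s, during which the arm holds its last target. There are 200 camera calls.

## Task

Lift the lid off the round film can by its red knob and lay it flat in the middle of the green mat. Then take the sieve by its wooden handle, hold it level just above the open can and shake it side to side until all four small brass bushings have dropped through into the can, leaving the two big black knobs in the sieve; never tip the sieve or touch the bushings with the gripper. Finally set the sieve back down in the middle of its cork board with the knobs still in it, and leave the other things on the counter where they are.

Things in the scene. Friction and masses are not known exactly. Their poses are not given: they have to be found in the camera images.
- sieve: aluminium slotted sieve: an open box 90 mm (its x) by 110 mm (its y) outside, walls 3 mm thick and 34 mm high, 0.19 to 0.31 kg, with a wooden handle bridging it. Shake it along its own y, across the slots. The parts start to slide in it when its sideways acceleration passes about 2.7 m/s2 (friction about 0.25). Origin: centre of the underside; z up
- sieve_floor (a point): top of the sieve floor at its middle, 4 mm above the underside, axes as the sieve's. A solid strip along x, 24 mm wide (|y| < 12 mm), carries the bushings; on each side follow an open slot 18 mm wide, a bar 4 mm wide and another 18 mm slot up to the wall. Strokes of 40 to 50 mm along y, 2 to 3 to and fro a second, empty it of bushings in a few seconds
- sieve_handle (a point): centre of the sieve's wooden handle bar, fixed 95 mm above the sieve's underside, straight above its middle: 90 mm long (sieve's x), 12 mm wide (sieve's y), 20 mm tall; clear on both sides, over 55 mm free height under it
- can: round open steel film can, fixed to the counter, 180 mm outside diameter, wall and base 3 mm, 48 mm high; covered by its lid at the start. Origin: centre of the underside, on the counter
- lid: loose grey round lid of the can, 192 mm in diameter; a 3 mm disc with an 8 mm deep skirt round the can's rim, 3 mm of play; 0.13 to 0.21 kg. In its centre a red knob, 24 mm in diameter, standing 24 mm up from the disc: from 11 to 35 mm above the origin. Origin: centre of the skirt's lower edge (40 mm above the can's underside when closed)
- mat: round green mat, fixed, 210 mm in diameter, 3 mm thick: the place for the lid. Origin: centre of the underside, on the counter
- board: square cork board, fixed, 150 mm a side, 12 mm thick: the sieve's place. Origin: centre of the underside, on the counter
- bushing1: brass thread bushing, a plain cylinder 12 mm in diameter and 10 mm tall, 10 g; one of four alike, standing at the start on the sieve's middle strip. Origin: centre of its underside
- bushing2: brass thread bushing, a plain cylinder 12 mm in diameter and 10 mm tall, 10 g; one of four alike, standing at the start on the sieve's middle strip. Origin: centre of its underside
- bushing3: brass thread bushing, a plain cylinder 12 mm in diameter and 10 mm tall, 10 g; one of four alike, standing at the start on the sieve's middle strip. Origin: centre of its underside
- bushing4: brass thread bushing, a plain cylinder 12 mm in diameter and 10 mm tall, 10 g; one of four alike, standing at the start on the sieve's middle strip. Origin: centre of its underside
- knob1: black tripod screw knob with a brass disc on top, 36 mm in diameter and 22 mm tall, 50 g; one of two alike, in the sieve, too big for its slots. Origin: centre of its underside
- knob2: black tripod screw knob with a brass disc on top, 36 mm in diameter and 22 mm tall, 50 g; one of two alike, in the sieve, too big for its slots. Origin: centre of its underside
- film_reel: black film reel lying flat, 84 mm in diameter, 30 mm tall; a bystander, leave it alone. Origin: centre of its underside
- lens_cap_a: chrome lens cap, 60 mm in diameter, 11 mm tall; a bystander, leave it alone. Origin: centre of its underside
- lens_cap_b: chrome lens cap, 52 mm in diameter, 11 mm tall; a bystander, leave it alone. Origin: centre of its underside
- tank_spool: grey steel changing-tank spool standing upright, 66 mm in diameter, 52 mm tall; a bystander, leave it alone. Origin: centre of its underside
- light_meter: aluminium light meter lying flat, 58 by 92 mm, 26 mm tall; a bystander, leave it alone. Origin: centre of its underside

How it is judged:
On the way, in this order (a step that is already met when the one before it is completed fails the run):
1. the lid lies flat on the green mat, let go (horizontal distance between lid and mat below 0.035 m and z of lid in the frame of mat below 0.008 m and angle between lid's own z axis and vertical below 0.06 rad and contact force between lid and the fingers below 0.1 N and linear speed of lid below 0.03 m/s), for 0.2 s.
2. the sieve is held over the open can, above its rim (horizontal distance between sieve and can below 0.05 m and z of sieve in the frame of can between 0.048 and 0.15 m), for 0.1 s.
3. all four bushings have fallen into the can while the sieve is held above its rim (horizontal distance between each of bushing1, bushing2, bushing3, bushing4 and can below 0.087 m and z of each of bushing1, bushing2, bushing3, bushing4 in the frame of can below 0.04 m and z of sieve in the frame of can above 0.048 m), for 0.2 s.
At the end, for the whole second after the job is handed in: The lid lies flat (within 0.06 rad) on the mat, its centre within 35 mm of the mat's; all four bushings lie in the can, below its rim; the sieve stands flat (within 0.06 rad) on the cork board, its centre within 35 mm of the board's, with both knobs in it; sieve and lid are at rest (below 20 mm/s) (horizontal distance between lid and mat below 0.035 m and z of lid in the frame of mat below 0.008 m and angle between each of lid, sieve's own z axis and vertical below 0.06 rad and horizontal distance between each of bushing1, bushing2, bushing3, bushing4 and can below 0.087 m and z of each of bushing1, bushing2, bushing3, bushing4 in the frame of can below 0.04 m and horizontal distance between each of knob1, knob2 and sieve below 0.06 m and z of knob1 in the frame of sieve between -0.004 and 0.03 m and z of knob2 in the frame of sieve between -0.004 and 0.03 m and horizontal distance between sieve and board below 0.035 m and z of sieve in the frame of board below 0.016 m and linear speed of each of sieve, lid below 0.02 m/s); the robot touches nothing.
It fails at once if the sieve is tipped more than 0.22 rad (about 13 degrees) from level (angle between sieve's own z axis and vertical above 0.22 rad).
It fails at once if the fingers touch a bushing (contact force between the fingers and bushing1 above 0.3 N or contact force between the fingers and bushing2 above 0.3 N or contact force between the fingers and bushing3 above 0.3 N or contact force between the fingers and bushing4 above 0.3 N).
It fails at once if a bystander (film reel, lens cap, tank spool, light meter) is moved by more than 25 mm (distance of any of film_reel, lens_cap_a, lens_cap_b, tank_spool, light_meter from where it was at the start of the episode above 0.025 m).
It also fails if it takes over 61 s, if anything falls off the work surface, if the arm or the gripper's body presses on something with over 40 N, if the wrist force passes 120 N, or if a joint passes its speed limit or range.

## Working session

There is one attempt and no reset: what is moved stays moved. The work goes in short steps, Python scripts to look and compute and a shell command to move; the robot and the scene stay as the last step left them, time stands still between calls to the robot, and variables do not carry over. Pictures are saved under pics/ and viewed, at most 10 in all, crops included, and the job is handed in when it is done.

```bash
ls; mkdir -p pics; python3 - <<'E'
from station import arm
import cv2,numpy as np
print(arm.state(),arm.nose_length)
for n in("top","scene"):
    im=arm.get_image(n); cv2.imwrite(f"pics/{n}0.png",im[:,:,::-1])
    print(n,arm.camera_model(n))
print(arm.camera_model("wrist"))
E
```

```text
pics
shift.py
station.py
{'time': 0.0, 'q': array([ 1.09736543e+00,  1.24516838e-01,  1.65164841e+00, -6.70528780e-05,
        1.36753392e+00, -8.26028206e-02]), 'joint_velocities': array([ 4.31790278e-04,  1.69983514e-05, -2.67113201e-04, -9.31645769e-04,
        1.76652414e-03, -2.76188889e-04]), 'tau': array([-8.79487779e-04, -4.17598486e+01, -3.59935713e+01,  7.73516740e-02,
        4.92287718e-02, -1.72996452e-04]), 'tcp_pos': array([0.24739383, 0.60043811, 0.23839455]), 'orientation': array([-2.57496977e-04,  1.94165931e-01,  9.80968135e-01, -1.02182333e-03]), 'ft_force': array([-0.7174691 ,  0.86608134,  0.11122383]), 'wrist_torque': array([ 0.01652945, -0.02758542, -0.0346368 ]), 'finger_force': 0.0, 'width': 0.0951786585978802} 0.025
top {'intrinsics': array([[544.60516075,   0.        , 277.84687867],
       [  0.        , 544.60516075, 216.60107662],
       [  0.        ,   0.        ,   1.        ]]), 'T': array([[-8.62964358e-02, -9.72665456e-01,  2.15580230e-01,
         3.04063282e-01],
       [-9.96269469e-01,  8.43092928e-02, -1.84143397e-02,
         2.78628665e-02]
[... 426 characters left out ...]
.50883394,  0.74827182, -0.42564928,  0.55327021],
       [ 0.00316642, -0.49606734, -0.86827828,  1.16595998],
       [ 0.        ,  0.        ,  0.        ,  1.        ]])}
{'intrinsics': array([[334.56313039,   0.        , 279.19423173],
       [  0.        , 334.56313039, 214.00168652],
       [  0.        ,   0.        ,   1.        ]]), 'T_tool_cam': array([[ 8.62278226e-04, -9.65904458e-01, -2.58897345e-01,
         7.22011530e-02],
       [ 9.99999385e-01,  1.01333915e-03, -4.50028192e-04,
         2.47374361e-04],
       [ 6.97035051e-04, -2.58896798e-01,  9.65904738e-01,
        -1.45079749e-01],
       [ 0.00000000e+00,  0.00000000e+00,  0.00000000e+00,
         1.00000000e+00]])}
```

View pics/top0.png

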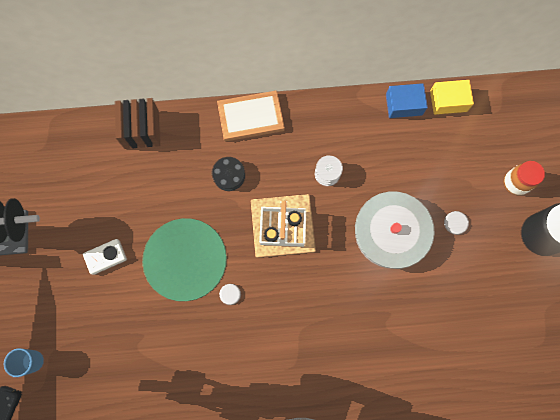

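View pics/scene0.png

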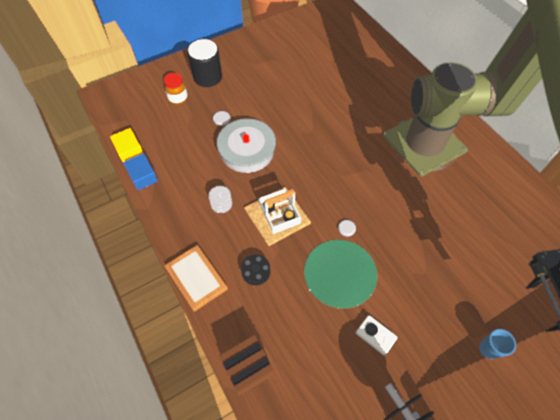

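The top view shows the mat at about (185,260), the board and sieve at about (283,226) with the handle running up the image, and the lid at about (395,230) with its red knob at (396,228). The bystanders are a reel (229,174), a spool (329,170), caps (230,294) and (457,223), and a light meter (105,257). The scene view agrees with this layout. Next I'll measure positions with colour masks.

```bash
cat > h.py <<'E'
from station import arm
import cv2,numpy as np
from scipy.spatial.transform import Rotation as R
def ray(n,uv,z,T=None):
    m=arm.camera_model(n); T=m["T"] if T is None else T
    d=T[:3,:3]@np.linalg.inv(m["intrinsics"])@[uv[0],uv[1],1]; o=T[:3,3]
    return (o+d*(z-o[2])/d[2])
def proj(n,p,T=None):
    m=arm.camera_model(n); T=m["T"] if T is None else T
    c=m["intrinsics"]@(T[:3,:3].T@(np.array(p)-T[:3,3])); return c[:2]/c[2]
def toolT(s=None):
    s=s or arm.state(); T=np.eye(4); q=s["orientation"]
    T[:3,:3]=R.from_quat([q[1],q[2],q[3],q[0]]).as_matrix(); T[:3,3]=s["tcp_pos"]; return T
def blobs(im,lo,hi,box,amin=20):
    m=cv2.inRange(cv2.cvtColor(im,cv2.COLOR_RGB2HSV),np.array(lo),np.array(hi))
    k=np.zeros_like(m);x0,y0,x1,y1=box;k[y0:y1,x0:x1]=m[y0:y1,x0:x1]
    cs=[c for c in cv2.findContours(k,cv2.RETR_EXTERNAL,cv2.CHAIN_APPROX_NONE)[0] if cv2.contourArea(c)>=amin]
    return sorted(cs,key=cv2.contourArea,reverse=True)
def cen(c):
    m=cv2.moments(c); return np.array([m["m10"]/m["m00"],m["m01"]/m["m00"]])
def togo(p,yaw=None,s=None):
    "displacement in tool axes from TCP to p"
    T=toolT(s); return T[:3,:3].T@(np.array(p)-T[:3,3])
E
python3 - <<'E'
from h import *
np.set_printoptions(precision=4,suppress=True)
t=arm.get_image("top"); s=arm.get_image("scene")
def show(nm,im,n,lo,hi,box,z):
    for c in blobs(im,lo,hi,box)[:3]:
        print(nm,n,cv2.contourArea(c),cen(c),ray(n,cen(c),z),cv2.minAreaRect(c))
show("mat",t,"top",(40,60,30),(90,255,255),(120,200,240,320),.003)
show("mat",s,"scene",(40,60,30),(90,255,255),(290,220,400,330),.003)
show("knob",t,"top",(0,150,100),(6,255,255),(370,200,420,260),.075)
show("knob",s,"scene",(0,150,100),(6,255,255),(220,110,270,160),.075)
# lid/board via crops
cv2.imwrite("pics/c1.png",np.hstack([cv2.resize(t[180:280,240:340],(400,400),interpolation=2),cv2.resize(s[170:250,235:315],(400,400),interpolation=2)])[:,:,::-1])
for z in(.012,):
    for c in blobs(t,(10,60,120),(28,200,255),(245,190,322,262))[:3]:
        print("board",cv2.contourArea(c),cv2.boxPoints(cv2.minAreaRect(c)),[ray("top",p,z)[:2] for p in cv2.boxPoints(cv2.minAreaRect(c))])
E
```

```text
mat top 5314.0 [184.0236 259.3687] [0.5139 0.2456 0.003 ] ((183.5, 259.0), (82.0, 83.0), 90.0)
mat scene 3805.0 [340.2283 273.5064] [0.5192 0.2482 0.003 ] ((340.0, 273.5), (67.0, 72.0), 90.0)
knob top 59.5 [395.619  227.4594] [ 0.5359 -0.2754  0.075 ] ((395.7500305175781, 227.75), (7.77817440032959, 9.899494171142578), 45.0)
knob scene 35.0 [245.3762 137.8429] [ 0.5421 -0.2715  0.075 ] ((245.0, 138.0), (8.0, 6.0), 90.0)
board 4949.5 [[245. 190.]
 [321. 190.]
 [321. 261.]
 [245. 261.]] [array([0.6774, 0.0801]), array([ 0.6607, -0.1134]), array([ 0.4791, -0.0945]), array([0.4954, 0.0935])]
```

View pics/c1.png

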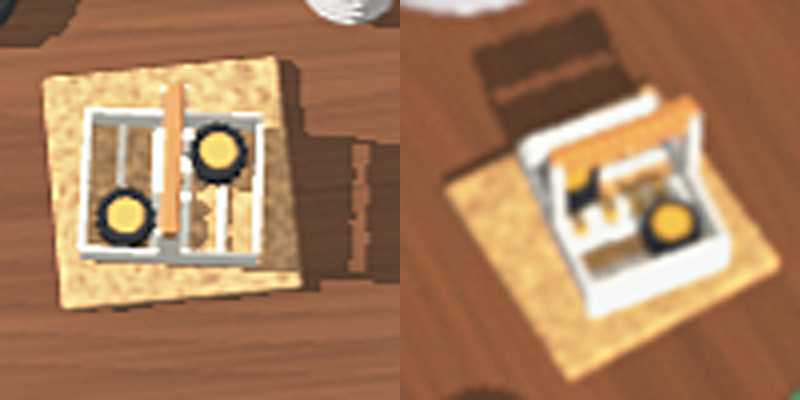

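The crop shows the sieve on the board with its handle running from (283.5,201) to (282.7,238.8) in full-frame pixels. It also gives the board corners. The two knobs sit on either side of the handle.

```bash
python3 - <<'E'
from h import *
np.set_printoptions(precision=4,suppress=True)
b=[ray("top",p,.012) for p in [(250.5,199.5),(309,194.25),(315.5,251.75),(255.75,257)]]
print("board",np.mean(b,0),[np.linalg.norm(b[i]-b[i-1]) for i in range(4)],np.arctan2(*(b[0]-b[3])[1::-1]))
h=[ray("top",p,.117) for p in [(283.5,201),(282.75,238.75)]]
print("handle",h,np.mean(h,0),np.linalg.norm(h[0]-h[1]),np.arctan2(*(h[0]-h[1])[1::-1]))
for cx in[(245,138)]:print(ray("scene",cx,.075))
hs=[ray("scene",(235+x/5,170+y/5),.117) for x,y in[(553,155),(697,98)] for x in[x-400]]
print("handle scene",hs,np.mean(hs,0),np.linalg.norm(hs[0]-hs[1]))
bs=[ray("scene",(235+(x-400)/5,170+y/5),.012) for x,y in[(445,185),(572,380),(778,262)]]
print("board scene",(bs[0]+bs[2])/2)
for n,p in dict(reel=(229,174),capA=(230,294),capB=(457,223),spool=(329,170),meter=(105,257)).items(): print(n,ray("top",p,.03))
T=toolT();print(T[:3,:3])
print("tgt lid",togo([.538,-.274,.238]))
E
```

```text
board [ 0.5775 -0.0077  0.012 ] [np.float64(0.14821591695239753), np.float64(0.14971398862119836), np.float64(0.14880919058649147), np.float64(0.14936492605423582)] 0.012657318620683176
handle [array([ 0.6138, -0.0119,  0.117 ]), array([ 0.5245, -0.0023,  0.117 ])] [ 0.5692 -0.0071  0.117 ] 0.08988562156132932 -0.10792027188494127
[ 0.5434 -0.2715  0.075 ]
handle scene [array([ 0.6149, -0.0097,  0.117 ]), array([ 0.5246, -0.001 ,  0.117 ])] [ 0.5698 -0.0053  0.117 ] 0.09077593183555986
board scene [ 0.58   -0.0061  0.012 ]
reel [0.7179 0.1168 0.03  ]
capA [0.4159 0.1346 0.03  ]
capB [ 0.5421 -0.4397  0.03  ]
spool [ 0.7065 -0.1372  0.03  ]
meter [0.5323 0.4341 0.03  ]
[[-0.9246  0.3809 -0.0006]
 [ 0.3809  0.9246 -0.0012]
 [ 0.0001 -0.0013 -1.    ]]
tgt lid [-0.6018 -0.698   0.0017]
```

Careful with the scale: shifts go in units of 20 mm and turns go in units of 0.1 rad. That gives: -0.03 m is -1.5, -0.026 m is -1.3.

```bash
R='x'; 
echo '[{"d":[-1.3,-1.5,0]},{"d":[-1.3,-1.5,0]},{"d":[-1.3,-1.5,0]},{"d":[-1.3,-1.5,0]},{"d":[-1.3,-1.5,0]}]' | python3 shift.py 0.05 20
echo '[{"d":[-1.3,-1.5,0]},{"d":[-1.3,-1.5,0]},{"d":[-1.3,-1.5,0]},{"d":[-1.3,-1.5,0]},{"d":[-1.3,-1.5,0]}]' | python3 shift.py
echo '[{"d":[-1.3,-1.5,0]},{"d":[-1.3,-1.5,0]},{"d":[-1.3,-1.5,0]},{"d":[-1.3,-1.5,0]},{"d":[-1.3,-1.5,0]}]' | python3 shift.py
echo '[{"d":[-1.3,-1.5,0]},{"d":[-1.3,-1.5,0]},{"d":[-1.3,-1.5,0]},{"d":[-1.3,-1.5,0]},{"d":[-1.3,-1.5,0]}]' | python3 shift.py
echo '[{"d":[-1.3,-1.5,0]},{"d":[-1.3,-1.5,0]},{"d":[-1.3,-1.5,0]},{}]' | python3 shift.py
python3 - <<'E'
from h import *
np.set_printoptions(precision=4,suppress=True)
s=arm.state(); T=toolT(s); print(s["tcp_pos"],s["q"],s["time"])
im=arm.get_image("wrist"); cv2.imwrite("pics/w1.png",im[:,:,::-1])
W=T@arm.camera_model("wrist")["T_tool_cam"]
for c in blobs(im,(0,150,90),(6,255,255),(0,0,560,420))[:3]:
    (x,y),r=cv2.minEnclosingCircle(c); print(cen(c),cv2.contourArea(c),x,y,r,ray("wrist",cen(c),.075,W))
print(proj("wrist",[.538,-.274,.075],W))
E
```

```text
time: 0.62
tcp_pos: [0.3107, 0.411, 0.2393]
orientation: [-0.0, 0.194, 0.981, -0.0]
ft_force: [1.1, -0.2, 0.2]
width: 0.0675
finger_force: 0.0
time: 1.03
tcp_pos: [0.3737, 0.2228, 0.2396]
orientation: [0.0, 0.194, 0.981, 0.0]
ft_force: [0.9, 0.3, 0.7]
width: 0.0501
finger_force: 0.0
time: 1.45
tcp_pos: [0.4369, 0.0344, 0.2398]
orientation: [0.0, 0.194, 0.981, 0.0]
ft_force: [0.8, 0.2, -0.1]
width: 0.05
finger_force: 0.0
time: 1.87
tcp_pos: [0.4999, -0.154, 0.2396]
orientation: [0.0, 0.194, 0.981, 0.0]
ft_force: [0.2, -0.6, 0.7]
width: 0.0498
finger_force: 0.0
time: 2.2
tcp_pos: [0.5384, -0.2704, 0.2386]
orientation: [-0.0, 0.197, 0.981, -0.001]
ft_force: [-0.7, 0.2, -0.6]
width: 0.0499
finger_force: 0.0
[ 0.5384 -0.2704  0.2386] [-0.5537  0.0207  1.7608 -0.0019  1.3596 -1.7285] 2.2
[271.2644 203.1798] 445.0 271.45123291015625 203.13414001464844 12.95882797241211 [ 0.5354 -0.2775  0.075 ]
[275.7234 204.2529]
```

View pics/w1.png

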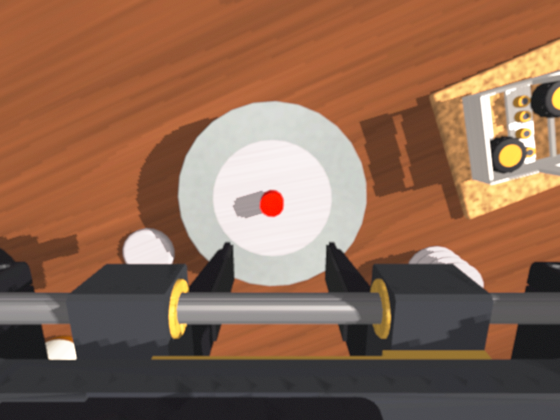

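Wrist view: the lid is centred near (273,193), with the red knob at (271,203) inside it. The ray gives (0.535,-0.277), which matches the top camera. Descending now with the tips at z≈0.055, just above the disc at 0.051.

```bash

echo '[{"d":[0,-0.3,1.5]},{"d":[0,0,2]},{"d":[0,0,2]},{"d":[0,0,1.5]},{"d":[0,0,0.9]}]' | python3 shift.py 0.05
echo '[{},{}]' | python3 shift.py 
echo '[{},{},{},{},{}]' | python3 shift.py 0.015 30
echo '[{},{},{}]' | python3 shift.py 
```

```text
time: 2.67
tcp_pos: [0.5327, -0.2676, 0.077]
orientation: [-0.003, 0.194, 0.981, 0.001]
ft_force: [0.0, -0.1, -0.7]
width: 0.0505
finger_force: 0.0
time: 2.83
tcp_pos: [0.5348, -0.2689, 0.0809]
orientation: [-0.001, 0.194, 0.981, 0.0]
ft_force: [0.7, -0.7, 0.9]
width: 0.0501
finger_force: 0.0
time: 3.25
tcp_pos: [0.5337, -0.2749, 0.0823]
orientation: [-0.001, 0.193, 0.981, -0.006]
ft_force: [-7.1, -15.5, -0.2]
width: 0.0229
finger_force: 30.0
time: 3.5
tcp_pos: [0.5337, -0.2749, 0.0823]
orientation: [-0.001, 0.194, 0.981, -0.005]
ft_force: [-7.3, -14.7, -1.2]
width: 0.0234
finger_force: 30.0
```

```bash

echo '[{"d":[-0.05,-0.25,0]},{"d":[0,0,-0.5]},{"d":[0,0,-1]},{"d":[0,0,-1.5]},{"d":[0,0,-1.5]}]' | python3 shift.py - 40
echo '[{"d":[0,0,-1]},{"d":[0.2,0.4,0]},{"d":[0.4,0.9,0]},{"d":[0.6,1.3,0]},{"d":[0.6,1.3,0]}]' | python3 shift.py
echo '[{"d":[0.6,1.3,0]},{"d":[0.6,1.3,0]},{"d":[0.6,1.3,0]},{"d":[0.6,1.3,0]},{"d":[0.6,1.3,0]}]' | python3 shift.py
echo '[{"d":[0.6,1.3,0]},{"d":[0.6,1.3,0]},{"d":[0.6,1.3,0]},{"d":[0.6,1.3,0]},{"d":[0.6,1.3,0]}]' | python3 shift.py
echo '[{"d":[0.6,1.3,0]},{"d":[0.6,1.3,0]},{"d":[0.6,1.3,0]},{"d":[0.6,1.3,0]},{"d":[0.3,0.65,0]}]' | python3 shift.py
echo '[{},{}]' | python3 shift.py
python3 - <<'E'
from h import *
s=arm.state(); print(togo([.515,.246,.06],s=s),s["width"])
E
```

```text
time: 3.92
tcp_pos: [0.5337, -0.2742, 0.1718]
orientation: [-0.001, 0.194, 0.981, 0.001]
ft_force: [0.5, -0.3, -2.1]
width: 0.0232
finger_force: 40.0
time: 4.33
tcp_pos: [0.5299, -0.1876, 0.1901]
orientation: [-0.001, 0.195, 0.981, 0.001]
ft_force: [1.2, 1.1, -1.6]
width: 0.0232
finger_force: 40.0
time: 4.75
tcp_pos: [0.5234, -0.0439, 0.1899]
orientation: [-0.001, 0.194, 0.981, 0.0]
ft_force: [0.3, -0.1, -2.1]
width: 0.0231
finger_force: 40.0
time: 5.17
tcp_pos: [0.5172, 0.0988, 0.1899]
orientation: [-0.001, 0.194, 0.981, 0.0]
ft_force: [0.7, -0.1, -1.8]
width: 0.0234
finger_force: 40.0
time: 5.58
tcp_pos: [0.5115, 0.2285, 0.19]
orientation: [-0.001, 0.193, 0.981, 0.0]
ft_force: [0.0, -0.1, -1.7]
width: 0.0233
finger_force: 40.0
time: 5.75
tcp_pos: [0.5125, 0.2257, 0.1905]
orientation: [-0.001, 0.193, 0.981, -0.001]
ft_force: [-0.6, -0.8, -1.7]
width: 0.0229
finger_force: 40.0
[0.00520562 0.01990779 0.13044808] 0.02285331048267816
```

```bash

echo '[{"d":[0.25,1,0.5]},{"d":[0,0,1.5]},{"d":[0,0,1.75]},{"d":[0,0,1.5]},{"d":[0,0,1]}]' | python3 shift.py
echo '[{"d":[0,0,0.5]},{"d":[0,0,0.25]},{"d":[0,0,0.1]},{}]' | python3 shift.py
echo '[{"d":[0,0,0.1]},{}]' | python3 shift.py
echo '[{"d":[0,0,0.1]},{}]' | python3 shift.py
```

```text
time: 6.17
tcp_pos: [0.5145, 0.2436, 0.0628]
orientation: [-0.002, 0.195, 0.981, -0.002]
ft_force: [0.0, -1.0, -1.7]
width: 0.0234
finger_force: 40.0
time: 6.5
tcp_pos: [0.5174, 0.2455, 0.0506]
orientation: [0.001, 0.194, 0.981, 0.0]
ft_force: [-0.2, -0.5, -1.5]
width: 0.0231
finger_force: 40.0
time: 6.67
tcp_pos: [0.5176, 0.246, 0.0491]
orientation: [0.001, 0.194, 0.981, 0.001]
ft_force: [1.2, -0.3, -3.1]
width: 0.0234
finger_force: 40.0
time: 6.83
tcp_pos: [0.5169, 0.2459, 0.0462]
orientation: [0.0, 0.194, 0.981, 0.0]
ft_force: [-0.3, 0.2, -0.7]
width: 0.023
finger_force: 40.0
```

```bash

echo '[{"d":[0,0,0.05]},{"d":[0,0,0.05]},{}]' | python3 shift.py
echo '[{},{},{},{}]' | python3 shift.py 0.06 20
echo '[{"d":[0,0,-1]},{"d":[0,0,-1.5]},{"d":[0,0,-2]},{"d":[0,0,-2]},{"d":[0,0,-2]}]' | python3 shift.py
echo '[{"d":[0,0,-0.6],"r":[0,0,-1]},{"r":[0,0,-1]},{"r":[0,0,-0.8]},{}]' | python3 shift.py
python3 - <<'E'
from h import *
np.set_printoptions(precision=4,suppress=True)
s=arm.state(); t=arm.get_image("top"); T=toolT(s); print(T)
cv2.imwrite("pics/t2.png",t[:,:,::-1])
for c in blobs(t,(0,150,100),(6,255,255),(150,220,220,300),10): print(cen(c),ray("top",cen(c),.035))
print("to sieve",togo([.5695,-.0065,.23],s=s),np.arctan2(T[1,0],T[0,0])-np.pi)
E
```

```text
time: 7.08
tcp_pos: [0.5171, 0.246, 0.0453]
orientation: [0.0, 0.194, 0.981, 0.0]
ft_force: [-3.6, -0.4, 6.4]
width: 0.0232
finger_force: 40.0
time: 7.42
tcp_pos: [0.5166, 0.2457, 0.0435]
orientation: [0.0, 0.194, 0.981, -0.0]
ft_force: [-0.6, -0.2, -1.2]
width: 0.0447
finger_force: 0.0
time: 7.83
tcp_pos: [0.5161, 0.2455, 0.2149]
orientation: [-0.0, 0.194, 0.981, -0.0]
ft_force: [1.0, -0.3, 0.8]
width: 0.0598
finger_force: 0.0
time: 8.17
tcp_pos: [0.5167, 0.2458, 0.2261]
orientation: [0.0, 0.055, 0.998, 0.0]
ft_force: [0.3, -0.1, 0.0]
width: 0.0596
finger_force: 0.0
[[-0.994   0.1094  0.0008  0.5167]
 [ 0.1094  0.994   0.0003  0.2458]
 [-0.0008  0.0004 -1.      0.2261]
 [ 0.      0.      0.      1.    ]]
to sieve [-0.0801 -0.245  -0.0039] -0.10959011196338686
```

View pics/t2.png

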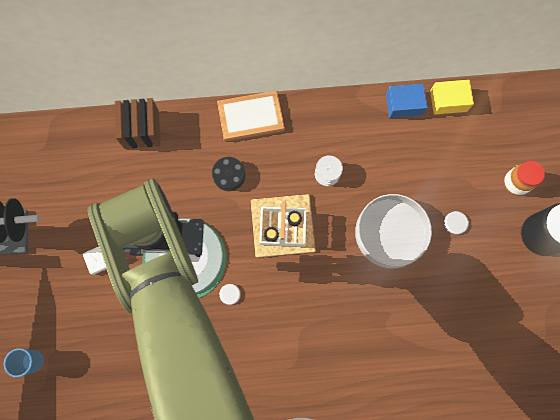

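The lid is on the mat and the can is open, with its rim at about (393,231). The arm hides most of the lid here, so I'll check it again later. Moving over the sieve.

```bash

echo '[{"d":[-0.5,-1.5,0]},{"d":[-0.5,-1.5,0]},{"d":[-0.5,-1.5,0]},{"d":[-0.5,-1.5,0]},{"d":[-0.5,-1.5,0]}]' | python3 shift.py 0.05 40
echo '[{"d":[-0.5,-1.5,0]},{"d":[-0.5,-1.5,0]},{"d":[-0.5,-1.75,0]},{},{}]' | python3 shift.py
python3 - <<'E'
from h import *
np.set_printoptions(precision=4,suppress=True)
s=arm.state(); T=toolT(s); print(s["tcp_pos"],s["q"])
im=arm.get_image("wrist"); cv2.imwrite("pics/w2.png",im[:,:,::-1])
W=T@arm.camera_model("wrist")["T_tool_cam"]
for c in blobs(im,(5,120,120),(17,255,255),(0,0,560,420),100)[:4]:
    r=cv2.minAreaRect(c); print(cv2.contourArea(c),r,ray("wrist",r[0],.117,W))
for p in([.6138,-.0119,.117],[.5245,-.0023,.117]):print(proj("wrist",p,W))
t=arm.get_image("top")
for c in blobs(t,(0,150,100),(6,255,255),(150,220,220,300),10): print("knob",cen(c),ray("top",cen(c),.038))
cv2.imwrite("pics/t3.png",t[:,:,::-1])
E
```

```text
time: 8.63
tcp_pos: [0.5495, 0.0898, 0.225]
orientation: [-0.0, 0.056, 0.998, -0.0]
ft_force: [0.3, 0.6, -0.7]
width: 0.05
finger_force: 0.0
time: 9.05
tcp_pos: [0.5689, -0.0081, 0.2249]
orientation: [-0.001, 0.058, 0.998, 0.0]
ft_force: [-1.0, 0.1, 0.4]
width: 0.05
finger_force: 0.0
[ 0.5689 -0.0081  0.2249] [-0.1087 -0.044   1.8483  0.0004  1.3386 -1.5638]
81415.5 ((279.5, 146.0), (292.0, 559.0), 90.0) [ 0.5125 -0.0013  0.117 ]
4054.0 ((279.0, 340.0), (32.0, 140.0), 90.0) [ 0.6771 -0.0207  0.117 ]
4046.5 ((279.0, 228.49996948242188), (95.99998474121094, 126.99998474121094), -0.0) [ 0.5762 -0.009   0.117 ]
903.5 ((58.544002532958984, 340.99200439453125), (39.35480499267578, 27.54836082458496), 79.69515228271484) [ 0.6561 -0.2116  0.117 ]
[280.7972 272.3433]
[280.0083 162.2895]
knob [182.3627 255.04  ] [0.5195 0.2435 0.038 ]
```

View pics/w2.png

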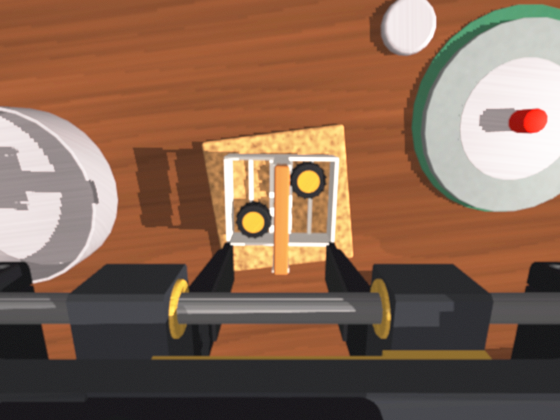

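Wrist view: the handle runs from (282,166) to (281,273), lined up with the tool x axis within about 1 px of prediction. The lid lies on the mat at upper right. Descending to grasp the bar with TCP z at 0.113.

```bash

echo '[{"d":[0,0.075,1.5]},{"d":[0,0,1.75]},{"d":[0,0,1.5]},{"d":[0,0,0.85]},{}]' | python3 shift.py
echo '[{},{},{},{},{}]' | python3 shift.py 0.005 55
echo '[{},{}]' | python3 shift.py
python3 - <<'E'
from h import *
np.set_printoptions(precision=4,suppress=True)
t=cv2.imread("pics/t3.png")[:,:,::-1].copy()
hsv=cv2.cvtColor(t,cv2.COLOR_RGB2HSV)
for smax in(60,80):
    for c in blobs(t,(0,0,60),(179,smax,255),(335,185,440,280),500)[:1]:
        e=cv2.fitEllipse(cv2.convexHull(c)); print(e,ray("top",e[0],.048))
s=arm.state();print(s["tcp_pos"],s["width"])
E
```

```text
time: 9.57
tcp_pos: [0.5653, -0.0031, 0.1082]
orientation: [-0.005, 0.055, 0.998, 0.0]
ft_force: [0.5, -0.5, 0.0]
width: 0.0502
finger_force: 0.0
time: 9.98
tcp_pos: [0.5701, -0.0051, 0.1153]
orientation: [0.001, 0.055, 0.998, -0.0]
ft_force: [0.3, -0.4, -0.4]
width: 0.022
finger_force: 0.0
time: 10.15
tcp_pos: [0.5697, -0.0055, 0.1146]
orientation: [0.001, 0.055, 0.998, -0.0]
ft_force: [-0.4, -1.3, 1.7]
width: 0.0113
finger_force: 55.0
((392.9278869628906, 230.82257080078125), (73.68242645263672, 76.12992095947266), 82.30194091796875) [ 0.5331 -0.2741  0.048 ]
((392.96588134765625, 230.88037109375), (74.21878051757812, 76.69153594970703), 81.05870056152344) [ 0.5329 -0.2742  0.048 ]
[ 0.5697 -0.0055  0.1146] 0.011320282614693424
```

```bash

echo '[{"d":[0,0,-0.25]},{"d":[0,0,-0.6]},{"d":[0,0,-0.8]},{"d":[0,0,-0.8]},{"d":[0,0,-0.5]}]' | python3 shift.py
echo '[{"d":[0,0,-0.25]},{"d":[0,-0.25,0]},{"d":[0.05,-0.5,0]},{"d":[0.05,-0.75,0]},{"d":[0.05,-1.05,0]}]' | python3 shift.py
echo '[{"d":[0.05,-1.05,0]},{"d":[0.05,-1.05,0]},{"d":[0.05,-1.05,0]},{"d":[0,-1.05,0]},{"d":[0,-1.05,0]}]' | python3 shift.py
echo '[{"d":[0,-1.05,0]},{"d":[0,-1.05,0]},{"d":[0,-1.05,0]},{"d":[0,-1.05,0]},{"d":[0,-0.75,0]}]' | python3 shift.py
echo '[{"d":[0,-0.5,0]},{"d":[0,-0.25,0]},{},{},{}]' | python3 shift.py
python3 - <<'E'
from h import *
np.set_printoptions(precision=4,suppress=True)
s=arm.state(); print(togo([.5335,-.2745,.160],s=s),s["width"])
im=arm.get_image("wrist"); cv2.imwrite("pics/w3.png",im[:,:,::-1])
E
```

```text
time: 10.57
tcp_pos: [0.5694, -0.0051, 0.1744]
orientation: [0.001, 0.055, 0.998, 0.0]
ft_force: [0.7, -0.4, -4.4]
width: 0.0118
finger_force: 55.0
time: 10.98
tcp_pos: [0.5594, -0.0557, 0.176]
orientation: [-0.001, 0.055, 0.999, 0.0]
ft_force: [0.7, 0.6, -4.2]
width: 0.0114
finger_force: 55.0
time: 11.4
tcp_pos: [0.5444, -0.161, 0.1759]
orientation: [-0.001, 0.056, 0.998, 0.0]
ft_force: [0.7, -0.2, -3.3]
width: 0.0117
finger_force: 55.0
time: 11.82
tcp_pos: [0.5334, -0.2599, 0.176]
orientation: [-0.001, 0.056, 0.998, 0.0]
ft_force: [-0.1, -0.0, -4.1]
width: 0.0116
finger_force: 55.0
time: 12.23
tcp_pos: [0.5334, -0.272, 0.1775]
orientation: [-0.0, 0.055, 0.998, 0.0]
ft_force: [-0.5, 0.1, -4.0]
width: 0.0115
finger_force: 55.0
[-0.0004 -0.0025  0.0175] 0.011514107605770613
```

View pics/w3.png

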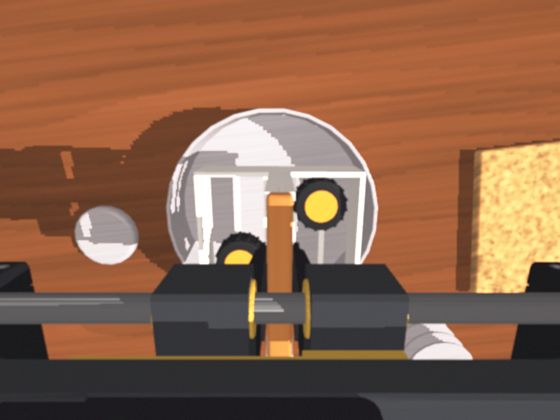

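The sieve is held level and centred over the open can, with both knobs inside. Lowering it, then starting to shake.

```bash

echo '[{"d":[0,-0.125,0.3]},{"d":[0,0,0.4]},{"d":[0,0,0.15]},{}]' | python3 shift.py
echo '[{"d":[0,1.1,0]},{"d":[0,-1.1,0]},{"d":[0,-1.1,0]},{"d":[0,1.1,0]},{"d":[0,1.1,0]}]' | python3 shift.py
echo '[{"d":[0,-1.1,0]},{"d":[0,-1.1,0]},{"d":[0,1.1,0]},{"d":[0,1.1,0]}]' | python3 shift.py
echo '[{"d":[0,-1.1,0]},{"d":[0,-1.1,0]},{"d":[0,1.1,0]},{"d":[0,1.1,0]}]' | python3 shift.py
echo '[{"d":[0,-1.1,0]},{},{}]' | python3 shift.py
python3 - <<'E'
from h import *
np.set_printoptions(precision=4,suppress=True)
s=arm.state(); print(togo([.5335,-.2745,.160],s=s),s["width"])
a=arm.get_image("wrist"); b=arm.get_image("top");c=arm.get_image("scene")
f=lambda i:cv2.resize(i,(400,300),interpolation=2)
cv2.imwrite("pics/m1.png",np.vstack([np.hstack([f(a[100:310,140:420]),f(b[180:285,320:460])]),np.hstack([f(c[105:180,200:300]),f(a)])])[:,:,::-1])
E
```

```text
time: 12.62
tcp_pos: [0.5321, -0.2744, 0.1585]
orientation: [-0.002, 0.055, 0.998, 0.001]
ft_force: [-0.4, -0.0, -4.0]
width: 0.0115
finger_force: 55.0
time: 13.03
tcp_pos: [0.5355, -0.2548, 0.1609]
orientation: [0.0, 0.057, 0.998, -0.0]
ft_force: [0.1, 0.7, -4.2]
width: 0.0113
finger_force: 55.0
time: 13.37
tcp_pos: [0.5355, -0.2548, 0.1609]
orientation: [0.0, 0.057, 0.998, -0.0]
ft_force: [0.9, 0.3, -3.9]
width: 0.0118
finger_force: 55.0
time: 13.7
tcp_pos: [0.5355, -0.2548, 0.1609]
orientation: [0.0, 0.057, 0.998, -0.0]
ft_force: [-0.2, -0.1, -3.1]
width: 0.0119
finger_force: 55.0
time: 13.95
tcp_pos: [0.5332, -0.2755, 0.1608]
orientation: [0.0, 0.056, 0.998, -0.0]
ft_force: [0.1, 0.3, -3.4]
width: 0.0117
finger_force: 55.0
[-0.0002  0.0011  0.0008] 0.011738643589923803
```

View pics/m1.png

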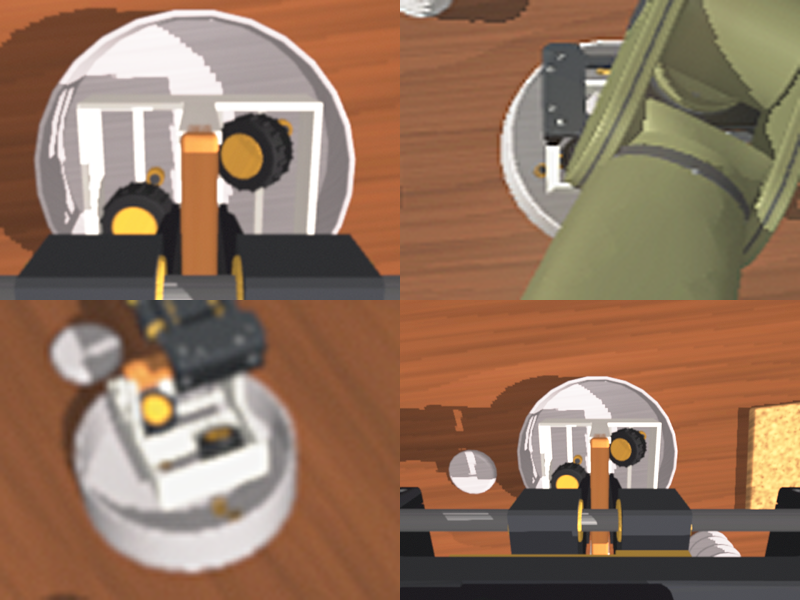

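At least one bushing is already in the can, seen at the lower edge in the scene crop. The others are still near or under the knobs, and one knob is riding tilted. I'll keep shaking.

```bash

echo '[{"d":[0,1.15,0]},{"d":[0,-1.15,0]},{"d":[0,-1.15,0]},{"d":[0,1.15,0]},{"d":[0,1.15,0]}]' | python3 shift.py >/dev/null
echo '[{"d":[0,-1.15,0]},{"d":[0,-1.15,0]},{"d":[0,1.15,0]},{"d":[0,1.15,0]}]' | python3 shift.py >/dev/null
echo '[{"d":[0,-1.15,0]},{"d":[0,-1.15,0]},{"d":[0,1.15,0]},{"d":[0,1.15,0]}]' | python3 shift.py >/dev/null
echo '[{"d":[0,-0.8,0]},{"d":[0,-0.8,0]},{"d":[0,-0.8,0]},{"d":[0,1.2,0]},{"d":[0,1.2,0]}]' | python3 shift.py >/dev/null
echo '[{"d":[0,-0.8,0]},{"d":[0,-0.8,0]},{"d":[0,-0.8,0]},{"d":[0,1.2,0]},{"d":[0,1.2,0]}]' | python3 shift.py >/dev/null
echo '[{"d":[0,-1.2,0]},{"d":[0,-1.2,0]},{"d":[0,0.8,0]},{"d":[0,0.8,0]},{"d":[0,0.8,0]}]' | python3 shift.py >/dev/null
echo '[{"d":[0,-1.2,0]},{"d":[0,-1.2,0]},{"d":[0,1.2,0]},{"d":[0,1.2,0]}]' | python3 shift.py >/dev/null
echo '[{"d":[0,-1.2,0]},{"d":[0,-1.2,0]},{"d":[0,1.2,0]},{"d":[0,1.2,0]}]' | python3 shift.py 
echo '[{"d":[0,-1.2,0]},{},{}]' | python3 shift.py
python3 - <<'E'
from h import *
np.set_printoptions(precision=4,suppress=True)
s=arm.state(); print(togo([.5335,-.2745,.160],s=s),s["width"])
a=arm.get_image("wrist"); b=arm.get_image("top");c=arm.get_image("scene")
f=lambda i:cv2.resize(i,(400,300),interpolation=2)
cv2.imwrite("pics/m2.png",np.vstack([np.hstack([f(a[130:280,160:360]),f(b[180:285,320:460])]),np.hstack([f(c[105:180,200:300]),f(a)])])[:,:,::-1])
E
```

```text
time: 17.1
tcp_pos: [0.5356, -0.2532, 0.1608]
orientation: [0.0, 0.057, 0.998, -0.0]
ft_force: [-0.1, 1.5, -4.8]
width: 0.0116
finger_force: 55.0
time: 17.35
tcp_pos: [0.5331, -0.2759, 0.1608]
orientation: [0.0, 0.055, 0.998, 0.0]
ft_force: [0.1, -0.1, -4.1]
width: 0.0113
finger_force: 55.0
[-0.0002  0.0014  0.0008] 0.011332620933519555
```

View pics/m2.png

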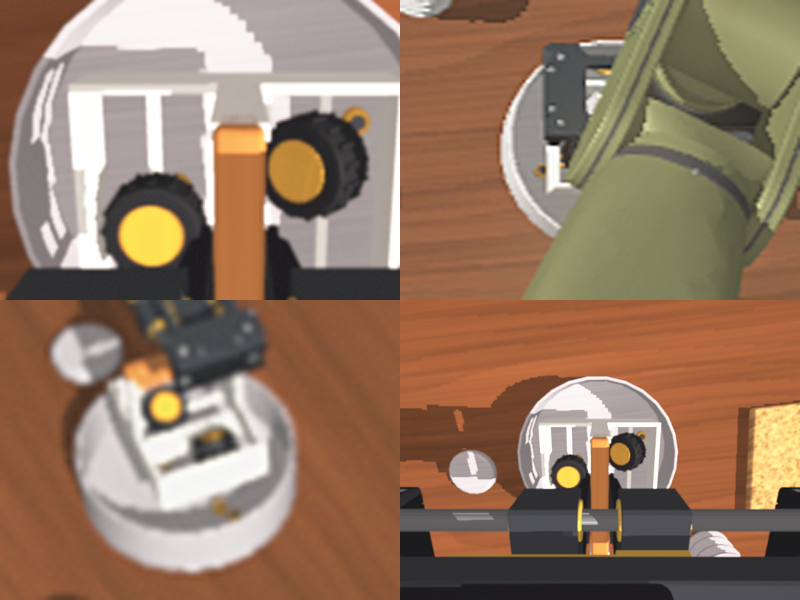

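Right knob sits tilted at about (315,165) in the crop. A ring next to it at (357,120) looks small enough to be in the can below. To tell which is which, I'll move the sieve gently sideways and sort the brass blobs numerically: those fixed in the world are in the can, those fixed in the image are in the sieve.

```bash
cat > brass.py <<'E'
from h import *
import sys
np.set_printoptions(precision=3,suppress=True)
s=arm.state(); T=toolT(s); W=T@arm.camera_model("wrist")["T_tool_cam"]; tag=sys.argv[1]
im=arm.get_image("wrist"); cv2.imwrite(f"pics/b{tag}.png",im[:,:,::-1])
for n,i,TT,box in(("wrist",im,W,(80,60,480,262)),("scene",arm.get_image("scene"),None,(195,105,300,180)),("top",arm.get_image("top"),None,(340,185,445,280))):
    if n!="wrist": cv2.imwrite(f"pics/{n[0]}{tag}.png",i[:,:,::-1])
    for c in blobs(i,(11,110,60),(30,255,255),box,3):
        p=ray(n,cen(c),.013,TT); r=np.hypot(p[0]-.5335,p[1]+.2745)
        if r<.14: print(n,cen(c),"A",cv2.contourArea(c),"box",cv2.boundingRect(c)[2:],"floor",p[:2],"r",round(r,3),"rel sieve",((T[:3,:3].T@(ray(n,cen(c),T[2,3]-.088,TT)-T[:3,3]))[:2]))
E
python3 brass.py 0
echo '[{"d":[0,0.3,0]},{"d":[0,0.6,0]},{"d":[0,0.6,0]},{"d":[0,0.6,0]},{"d":[0,0.3,0]}]' | python3 shift.py >/dev/null
echo '[{},{}]' | python3 shift.py; python3 brass.py 1
echo '[{"d":[0,-0.4,0]},{"d":[0,-0.8,0]},{"d":[0,-1.2,0]},{"d":[0,-1.2,0]},{"d":[0,-0.8,0]}]' | python3 shift.py >/dev/null
echo '[{"d":[0,-0.4,0]},{},{}]' | python3 shift.py; python3 brass.py 2
```

```text
wrist [287.589 222.606] A 2487.0 box (57, 74) floor [ 0.548 -0.27 ] r 0.015 rel sieve [0.003 0.006]
wrist [247.696 245.742] A 614.0 box (30, 31) floor [ 0.566 -0.309] r 0.047 rel sieve [-0.015 -0.023]
wrist [188.644  99.093] A 497.0 box (92, 31) floor [ 0.433 -0.34 ] r 0.12 rel sieve [ 0.088 -0.06 ]
wrist [272.956  69.924] A 459.0 box (99, 23) floor [ 0.418 -0.268] r 0.116 rel sieve [ 0.106 -0.004]
wrist [354.66 119.63] A 237.5 box (44, 34) floor [ 0.464 -0.204] r 0.099 rel sieve [0.075 0.051]
wrist [232.31   62.467] A 170.5 box (64, 11) floor [ 0.409 -0.3  ] r 0.127 rel sieve [ 0.111 -0.03 ]
wrist [260.688 101.022] A 149.5 box (33, 17) floor [ 0.441 -0.281] r 0.093 rel sieve [ 0.087 -0.012]
wrist [357.019  63.528] A 115.0 box (46, 15) floor [ 0.421 -0.2  ] r 0.135 rel sieve [0.11 0.05]
wrist [145.603 257.121] A 96.5 box (34, 14) floor [ 0.567 -0.405] r 0.135 rel sieve [-0.024 -0.1  ]
wrist [303.333  82.155] A 87.0 box (50, 17) floor [ 0.43  -0.244] r 0.108 rel sieve [0.099 0.016]
wrist [329.022 100.398] A 82.0 box (31, 18) floor [ 0.447 -0.225] r 0.1 rel sieve [0.088 0.033]
wrist [3
[... 22215 characters left out ...]
eve [0.102 0.059]
wrist [264.19   73.095] A 3.5 box (8, 4) floor [ 0.414 -0.324] r 0.129 rel sieve [ 0.104 -0.01 ]
wrist [226.167 143.056] A 3.0 box (4, 3) floor [ 0.466 -0.363] r 0.111 rel sieve [ 0.06  -0.036]
scene [249.347 143.283] A 4279.5 box (105, 75) floor [ 0.521 -0.291] r 0.021 rel sieve [-0.005  0.077]
scene [235.538 120.526] A 41.5 box (8, 8) floor [ 0.515 -0.404] r 0.13 rel sieve [-0.011 -0.029]
scene [247.208 128.469] A 16.0 box (8, 4) floor [ 0.496 -0.351] r 0.085 rel sieve [0.012 0.018]
top [363.592 227.107] A 2725.5 box (87, 95) floor [ 0.555 -0.21 ] r 0.068 rel sieve [-0.002  0.125]
top [374.048 236.238] A 3.5 box (5, 5) floor [ 0.53  -0.233] r 0.041 rel sieve [0.019 0.101]
```

Two bushings are confirmed in the can at (0.523,-0.223) and (0.530,-0.239). A double-height blob at (0.555,-0.309) in both views is also inside the can and probably the other two. I'll move the sieve gently aside for a clean count, with tighter printing.

```bash

echo '[{"d":[0,0.4,0]},{"d":[0,0.7,0]},{"d":[0,1,0]},{"d":[0,1,0]},{"d":[0,1,0]}]' | python3 shift.py >/dev/null
echo '[{"d":[0,1,0]},{"d":[0,0.7,0]},{"d":[0,0.4,0]},{},{}]' | python3 shift.py
python3 brass.py 3 | awk '{print}' | python3 -c "
import sys,re
for l in sys.stdin:
    r=float(re.search(r'\br ([\d.]+)',l)[1]); A=float(re.search(r'A ([\d.]+)',l)[1])
    if l.startswith('wrist') and r<.085 and A>25: print(l.strip())"
python3 - <<'E'
import cv2,numpy as np
f=lambda i:cv2.resize(i,(400,300),interpolation=2)
r=lambda n:cv2.imread("pics/"+n)
cv2.imwrite("pics/m3.png",np.vstack([np.hstack([f(r("b3.png")[120:270,60:260]),f(r("b2.png")[120:270,230:430])]),np.hstack([f(r("s3.png")[105:180,200:300]),f(r("b3.png")[130:265,200:380])])]))
E
```

```text
time: 20.03
tcp_pos: [0.5415, -0.2004, 0.1608]
orientation: [0.0, 0.055, 0.998, -0.0]
ft_force: [-0.1, -0.1, -4.0]
width: 0.0116
finger_force: 55.0
wrist [279.273 226.895] A 1698.0 box (28, 70) floor [ 0.56  -0.202] r 0.077 rel sieve [0. 0.]
wrist [245.63  246.191] A 664.5 box (31, 30) floor [ 0.575 -0.236] r 0.057 rel sieve [-0.015 -0.025]
wrist [165.926 230.038] A 265.0 box (16, 27) floor [ 0.552 -0.306] r 0.037 rel sieve [-0.003 -0.083]
wrist [253.308 190.059] A 119.0 box (13, 13) floor [ 0.523 -0.222] r 0.054 rel sieve [ 0.027 -0.018]
```

View pics/m3.png

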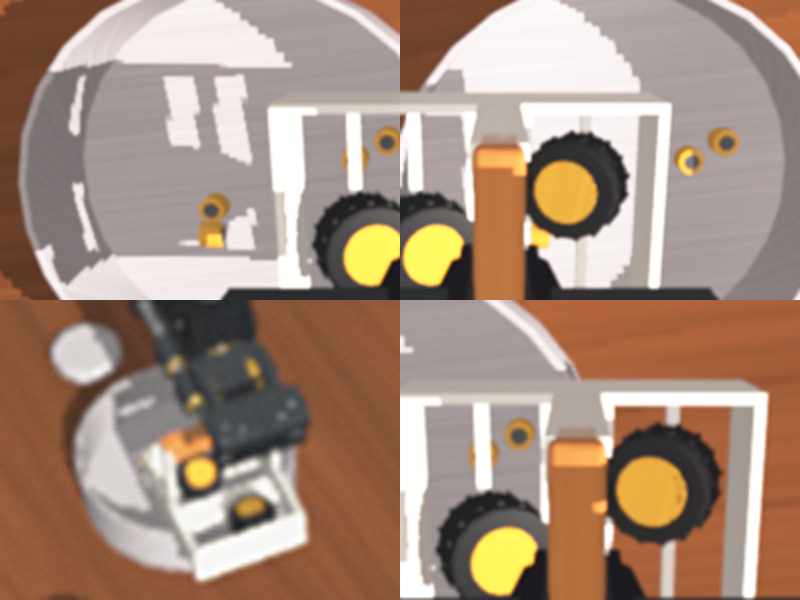

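The view shows four bushings on the can floor. The pair is at about (212,222) in the top-left crop, with two rings at (688,160) and (723,142) in the top-right crop. Both knobs are still in the sieve, so it goes back to the board.

Careful with the scale: shifts go in units of 20 mm and turns go in units of 0.1 rad. That gives: 0.02 m is 1, 0.018 m is 0.9.

```bash

echo '[{"d":[-0.05,0.3,-0.15]},{"d":[-0.05,0.6,-0.2]},{"d":[-0.05,0.9,-0.15]},{"d":[-0.075,1,0]},{"d":[-0.075,1,0]}]' | python3 shift.py >/dev/null
echo '[{"d":[-0.075,1,0]},{"d":[-0.075,1,0]},{"d":[-0.075,1,0]},{"d":[-0.075,1,0]},{"d":[-0.05,0.9,0]}]' | python3 shift.py >/dev/null
echo '[{"d":[-0.05,0.6,0]},{"d":[-0.05,0.4,0]},{},{},{}]' | python3 shift.py
python3 - <<'E'
from h import *
np.set_printoptions(precision=4,suppress=True)
s=arm.state(); print(togo([.578,-.0065,.1146],s=s),s["width"])
E
```

```text
time: 21.43
tcp_pos: [0.5777, -0.0103, 0.1706]
orientation: [-0.0, 0.056, 0.998, -0.0]
ft_force: [0.4, 0.8, -2.9]
width: 0.0119
finger_force: 55.0
[0.0001 0.0038 0.056 ] 0.01192379900317926
```

```bash

echo '[{"d":[0,0.2,0.3]},{"d":[0,0,0.6]},{"d":[0,0,0.7]},{"d":[0,0,0.5]},{"d":[0,0,0.25]}]' | python3 shift.py 
echo '[{"d":[0,0,0.1]},{"d":[0,0,0.1]},{},{}]' | python3 shift.py
echo '[{"d":[0,0,0.1]},{},{}]' | python3 shift.py
echo '[{"d":[0,0,0.1]},{},{}]' | python3 shift.py
```

```text
time: 21.85
tcp_pos: [0.5762, -0.0057, 0.12]
orientation: [-0.003, 0.056, 0.998, 0.0]
ft_force: [-0.7, 0.0, -4.4]
width: 0.0117
finger_force: 55.0
time: 22.18
tcp_pos: [0.5786, -0.0057, 0.1202]
orientation: [0.0, 0.055, 0.998, -0.0]
ft_force: [-0.3, -0.4, -3.1]
width: 0.0117
finger_force: 55.0
time: 22.43
tcp_pos: [0.5783, -0.0056, 0.118]
orientation: [0.0, 0.055, 0.998, -0.0]
ft_force: [1.3, 0.9, -4.3]
width: 0.0119
finger_force: 55.0
time: 22.68
tcp_pos: [0.5785, -0.0056, 0.116]
orientation: [0.0, 0.055, 0.998, -0.0]
ft_force: [-0.7, 0.6, -2.5]
width: 0.0113
finger_force: 55.0
```

```bash

echo '[{"d":[0,0,0.05]},{},{}]' | python3 shift.py
echo '[{"d":[0,0,0.05]},{},{}]' | python3 shift.py
echo '[{"d":[0,0,0.05]},{},{}]' | python3 shift.py
```

```text
time: 22.93
tcp_pos: [0.5786, -0.0056, 0.116]
orientation: [0.0, 0.055, 0.998, -0.0]
ft_force: [-3.4, 1.4, 5.8]
width: 0.0115
finger_force: 55.0
time: 23.18
tcp_pos: [0.5788, -0.0057, 0.116]
orientation: [0.001, 0.055, 0.998, -0.0]
ft_force: [-5.2, 0.7, 10.0]
width: 0.0114
finger_force: 55.0
time: 23.43
tcp_pos: [0.5791, -0.0057, 0.116]
orientation: [0.001, 0.055, 0.998, -0.0]
ft_force: [-6.7, 1.3, 13.2]
width: 0.012
finger_force: 55.0
```

```bash

echo '[{"d":[0,0,-0.1]},{}]' | python3 shift.py
echo '[{},{},{},{}]' | python3 shift.py 0.05
echo '[{"d":[0,0,-0.5]},{"d":[0,0,-1.5]},{"d":[0,0,-1.5]},{"d":[0,0,-1.5]},{"d":[0,0,-1]}]' | python3 shift.py
echo '[{},{}]' | python3 shift.py
python3 - <<'E'
from h import *
np.set_printoptions(precision=4,suppress=True)
s=arm.state(); T=toolT(s); W=T@arm.camera_model("wrist")["T_tool_cam"]; print(s["tcp_pos"])
im=arm.get_image("wrist"); cv2.imwrite("pics/e1.png",im[:,:,::-1])
# yellow discs, orange handle
for nm,lo,hi in(("disc",(19,120,120),(30,255,255)),("handle",(5,150,170),(16,255,255))):
    for c in blobs(im,lo,hi,(190,100,370,300),60)[:5]:
        r=cv2.minAreaRect(c); print(nm,cen(c),cv2.contourArea(c),cv2.boundingRect(c),ray("wrist",r[0],.038 if nm=="disc" else .117,W)[:2])
# board corner check and sieve white rim
for c in blobs(im,(0,0,150),(179,40,255),(200,120,360,280),100)[:4]: print("white",cv2.contourArea(c),cv2.minAreaRect(c))
a=cv2.imread("pics/w2.png")[:,:,::-1].copy()
for c in blobs(a,(0,0,150),(179,40,255),(200,120,360,280),100)[:4]: print("white before",cv2.contourArea(c),cv2.minAreaRect(c))
for c in blobs(a,(19,120,120),(30,255,255),(190,100,370,300),60)[:5]: print("disc before",cen(c),cv2.contourArea(c),cv2.boundingRect(c))
E
```

```text
time: 23.6
tcp_pos: [0.5791, -0.0057, 0.116]
orientation: [0.001, 0.055, 0.998, -0.0]
ft_force: [-1.6, 0.7, 6.0]
width: 0.0112
finger_force: 55.0
time: 23.93
tcp_pos: [0.5778, -0.0056, 0.1139]
orientation: [-0.0, 0.055, 0.998, -0.0]
ft_force: [-0.1, 0.3, -0.3]
width: 0.0328
finger_force: 0.0
time: 24.35
tcp_pos: [0.5792, -0.0057, 0.2388]
orientation: [0.002, 0.055, 0.998, -0.0]
ft_force: [0.2, -0.1, -0.2]
width: 0.0498
finger_force: 0.0
time: 24.52
tcp_pos: [0.579, -0.0057, 0.2368]
orientation: [0.002, 0.055, 0.998, -0.0]
ft_force: [-0.9, -0.3, -0.2]
width: 0.0501
finger_force: 0.0
[ 0.579  -0.0057  0.2368]
disc [319.1418 135.5992] 1000.0 (288, 115, 54, 70) [0.5379 0.035 ]
disc [234.8805 135.7236] 351.5 (210, 125, 60, 24) [ 0.516  -0.0387]
disc [255.3448 205.5427] 290.5 (246, 196, 20, 20) [ 0.5876 -0.0319]
disc [303.546  183.9062] 272.0 (294, 175, 20, 19) [0.5703 0.0206]
disc [257.3953 248.1111] 129.0 (245, 242, 27, 13) [ 0.6346 -0.0356]
handle [278.5888 215.6503] 1062.0 (273, 163, 14, 105) [ 0.5791 -0.0055]
handle [358.0754 240.2567] 285.0 (336, 180, 34, 70) [0.5868 0.057 ]
handle [272.9798 274.5537] 264.0 (236, 270, 87, 11) [ 0.6315 -0.0118]
handle [354.9882 105.3995] 141.0 (337, 101, 33, 9) [0.5001 0.0589]
white 2780.5 ((279.0, 196.0), (88.0, 110.0), 90.0)
white before 5669.0 ((280.59051513671875, 200.03512573242188), (114.10627746582031, 91.02821350097656), 0.6510604023933411)
disc before [322.8136 142.1854] 697.5 (291, 126, 55, 44)
disc before [308.0056 181.1761] 328.5 (298, 171, 21, 21)
disc before [242.135  144.5618] 292.5 (214, 137, 58, 16)
disc before [252.8579 221.964 ] 292.0 (243, 213, 21, 19)
disc before [260.3933 256.2824] 258.5 (245, 246, 28, 22)
```

The sieve stands level: handle-to-rim parallax is unchanged from the start. It is centred within a few mm of the board, and both knob discs are inside it. The lid was earlier measured within about 6 mm of the mat centre. Handing in.

```bash
python3 -c "
from station import arm
print(arm.hand_in())"
```

```text
the job is handed in; nothing more can be done
None
```

I handed the job in at about 25 s; the hand-in gave no verdict, but my last camera checks had the lid flat on the mat, all four bushings in the can, and the sieve level on its board with both knobs in it.

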